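# Drift a stuck pin out of a wing section

## Task

Take the steel drift from its stand and with it push the stuck red pin straight down out of the bore of the wing section, on until it presses the sprung green stop underneath gently but definitely, with about 10 N. Never ram the pin against the stop or bear hard on the wing, and touch wing, jig and pin with the drift only. Then put the drift back upright in the hole of its stand; leave everything else alone.

Things in the scene. Friction and masses are not known exactly. Their poses are not given: they have to be found in the camera images.
- jig: Fixed press-out jig carrying a plywood wing section with yellow skin (145 x 110 mm, 26 mm thick), at most 107 mm high. Origin: centre of the jig's underside on the table, straight below the bore; z up along the bore. Plain 17 mm bore from z = 80 to 106 mm, wing top flat within 30 mm of it. Below, two black spring jaws (z = 24 to 64 mm, on the bore axis) catch and keep the pin.
- bore_top (a point): Centre of the bore's upper mouth on the wing's top face, 106 mm above the table.
- bore_bottom (a point): Centre of the bore's lower mouth on the wing's underside, 80 mm above the table. Below it on the bore axis stands the sprung green stop (12 mm pad, 8 N per mm). Its set screw is altered every time: the pad lies anywhere from 14 to 44 mm above the table, so the pin meets it only after leaving the bore; it must be felt, as a sharp rise of the push over the jaws' small drag.
- pin: Red pin, 16 mm diameter, 30 mm long, upright in the bore, its top at the start 1 to 5 mm below the wing's top. Origin: centre of its bottom end; z along it, up. Lowest 6 mm taper to 13 mm. Resists sliding with 6 to 11 N in the bore, 1 to 4 N in the jaws below, up to 17 N while in both. The push on it must stay under 25 N and, once out of the bore, under 18 N; there 7 N or more for 0.25 s is a definite press on the stop.
- pin_top (a point): Centre of the pin's flat top end, 30 mm above the pin's origin.
- drift: Loose steel drift, about 160 g, 126 mm long, upright in its stand at the start. Origin: centre of its lower end (the tip); z along it, up. Shank 12 mm diameter from 0 to 85 mm, collar 34 mm diameter from 85 to 90 mm, above it a square blue grip 18 x 18 mm from 90 to 126 mm, its flat sides facing x and y.
- stand: Fixed dark wooden stand, 80 x 80 x 50 mm. Origin: centre of its underside. In its middle a 15 mm hole, chamfered 2 mm at the mouth, goes down to 8 mm above the table; the drift's tip stands on the hole's floor.
- stand_hole0 (a point): Centre of the mouth of the stand's hole, on its top face, 50 mm above the table.
- glue: White glue bottle, 40 mm diameter, 100 mm high, standing. Bystander.
- paint: Amber paint jar with yellow cap, 52 mm diameter, 60 mm high, standing. Bystander.
- radio: Black radio transmitter, 90 x 150 mm, 58 mm high with its sticks, lying on its back. Bystander.
Not all that is in view belongs to the job. Leave any blue or white look-alike of the jig alone. Leave any orange look-alike of the drift alone.

How it is judged:
By the outcome, as a careful person would: the job done as asked, in the order asked, and still so for the second after the job is handed in, with the robot touching nothing.
It also fails if it takes over 67 s, if anything falls off the work surface, if the arm or the gripper's body presses on something with over 40 N, if the wrist force passes 120 N, or if a joint passes its speed limit or range.

## Robot

A 6-joint arm with a two-finger parallel gripper is mounted at the origin on the work surface. World frame = base frame: x ahead of the robot, y to its left, z up, the work surface at z = 0. Lengths are in m, angles in degrees, forces in N, time in s.
With the tool pointing down it reaches from about 0.4 to 0.825 m from the base axis. Payload 7 kg.
Tool frame: the origin (TCP) lies midway between the tips of the shut fingers; the grasp point (between the pads) lies hold_point_z behind it (hold_point_z is the distance from the TCP to the grasp point, in m); z points along the fingers, y is the line along which they close (so a half turn about z gives the same grasp; the last joint's range is limited). The gripper opens to 88 mm and grips with 3 to 60 N. Pads are 19 mm wide; open, the fingers measure 130 mm over their backs; the gripper's body (78 mm by 193 mm) begins 47 mm behind the grasp point.
Start: joints at [92.08, 20.546, 0.682, 0, -70.136, -16.507], TCP at [0.168, 0.654, 0.227] pointing down, gripper open.
Joint ranges: [-176.03, 176.03], [-82.01, 121.73], [-58.28, 71.71], [-173.87, 95.51], [-174.79, -0.11], [-173.66, 173.66]. Speed limits (degrees/s): [136.94, 136.94, 172.46, 180, 180, 180].

## Interface

Orientations are given as [roll, pitch, yaw] about the fixed x, y, z axes, in that order (R = Rz(yaw) Ry(pitch) Rx(roll)).
In Python, from plant import * gives the robot as it stands.
- The arm moves only by the tool step_arm, never from a script. Its argument "steps" is a list that holds one entry, the list of rows, each a list of 6 numbers: the shift along the tool's x, y, z scaled (see below), then the turn, a rotation vector about the tool's x, y, z scaled (see below). In form: [[[tx, ty, tz, wx, wy, wz], ...]]. A call has 1 to 20 rows; each row is the pose to reach, as a shift and turn from the pose commanded when the call began, along the tool's axes at that moment; what a row does not reach only later rows make up. The controller multiplies each number of a shift by 100 mm and each number of a turn by 0.5 rad. A row lasts 1/10 s, in which the tool goes at most 50 mm and 8.59 degrees, less where a joint would pass 70% of its speed; a pose out of reach is approached as far as the arm can. A call with a number of a shift or a turn outside -1 to 1 is refused whole. A call with a gripper value outside its range is refused whole. "jaw" is the closure in counts, from 0 (fully open) to 255 (shut), set as the call begins (left out, the last holds). The fingers move at their own pace and stop on an object; the grip force is fixed at half the most. Time passes only in rows, so rows that repeat a pose let the fingers close. It gives the time, the measured TCP pose, the force, the opening and the grip force at its end, in the units of the state.
- get_obs(): the state, without advancing time (a new reading comes with each control period).
- snapshot(name): name is "scene" or "top" or "wrist"; returns (picture, depth): 400x640x3 uint8, red, green, blue; 400x640 float32, m along the optical axis (not along the pixel's ray), 0 where there is no reading.
- calibration(name): a dict with "mtx" (3x3 intrinsics, pixels), "dist" ([k1, k2, p1, p2, k3] as OpenCV has them; the pictures are not rectified), "rvec" (rotation vector, rad) and "tvec" (3), from world to camera coordinates, as OpenCV has them. Camera axes: x right, y down, z forward; pixel columns grow to the right and rows downward; lengths in m; the calibration is good to about 2 mm. A picture is of the moment at which its call begins: read the wrist's pose just before it. calibration takes no time and is no camera call; for the wrist camera it gives the pose at the moment of the call.
- close_job(): hands the job in; it is judged then, once.
The state is a dict: "clock": time; "joint_pos": joint angles; "qvel": joint speeds; "tau": joint torques, N m; "tool_pos": TCP position; "orientation": TCP orientation; "force": force on the tool from outside, world axes, zero at the start; "moment": the same for the moment, N m; "opening": finger opening in m; "gripper_force": force on a finger pad.
Only numpy, scipy, OpenCV 4.12 (cv2) and the standard library are available. Lean on these libraries where they do the work, as an engineer would, in place of code of your own. Each camera call takes 0.05 s, during which the arm holds its last target. There are 200 camera calls.

## Working session

There is one attempt and no reset: what is moved stays moved. The work goes in short steps, Python scripts to look and compute and a tool call to move; the robot and the scene stay as the last step left them, time stands still between calls to the robot, and variables do not carry over. Pictures are saved under pics/ and viewed, at most 10 in all, crops included, and the job is handed in when it is done.

Besides the shell and the picture viewer there is one more tool, called as name([rows], argument=value, ...), one row to a line, values as JSON. step_arm: Moves the arm, as the interface text tells. Its arguments: {"type":"object","properties":{"steps":{"type":"array","items":{"type":"array","items":{"type":"array","items":{"type":"number","minimum":-1,"maximum":1}}}},"jaw":{"type":"number"}},"required":["steps"]}

```bash
mkdir -p pics
cat > h.py <<'E'
from plant import *
import numpy as np, cv2
from scipy.spatial.transform import Rotation as R
def snap(n):
    c=calibration(n); p,d=snapshot(n); return p,d,c
def ray(c,uv):
    K=np.array(c['mtx'],float);D=np.array(c['dist'],float)
    u=cv2.undistortPoints(np.array([[uv]],float),K,D)[0,0]
    M=cv2.Rodrigues(np.array(c['rvec'],float))[0];t=np.array(c['tvec'],float).ravel()
    return -M.T@t, M.T@np.array([u[0],u[1],1])
def onz(c,uv,z):
    o,d=ray(c,uv); return o+d*(z-o[2])/d[2]
def proj(c,p):
    return cv2.projectPoints(np.array([p],float),np.array(c['rvec'],float),np.array(c['tvec'],float),np.array(c['mtx'],float),np.array(c['dist'],float))[0][0,0]
def save(n,p): cv2.imwrite('pics/'+n+'.png',p[...,::-1])
E
python3 - <<'E'
from h import *
o=get_obs();print(o)
for n in('top','scene'):
    p,d,c=snap(n);save(n+'0',p);np.savez(n+'0.npz',p=p,d=d)
    print(n,ray(c,(320,200)))
import plant;print([k for k in dir(plant) if k[0]!='_'])
E
```

```text
{'clock': 0.0, 'joint_pos': array([ 9.20803242e+01,  2.05924674e+01,  6.34263190e-01, -1.88019899e-02,
       -7.01359453e+01, -1.65087297e+01]), 'qvel': array([-0.05065329,  0.00565796, -0.04824616, -0.09982906, -0.03003147,
       -0.03352807]), 'tau': array([ 9.10825838e-04, -5.82715559e+01,  2.93052864e+01,  6.99683726e+00,
        6.99693774e-03, -1.61065159e-04]), 'tool_pos': array([0.16808113, 0.65324024, 0.2256189 ]), 'orientation': array([ 1.79904709e+02, -9.80968875e-03, -1.44348007e+01]), 'force': array([0.85231196, 0.06709117, 0.47372524]), 'moment': array([0.03958216, 0.01896866, 0.01766825]), 'gripper_force': 0.0, 'opening': 0.08787146990146447}
top (array([ 0.22653504, -0.01684135,  1.30821726]), array([ 0.2299825 , -0.01401532, -0.97319963]))
scene (array([1.2252658 , 0.42727847, 0.79386642]), array([-0.64013771, -0.41042079, -0.64949831]))
['PlanningError', 'calibration', 'close_job', 'get_obs', 'hold_point_z', 'snapshot']
```

View pics/top0.png

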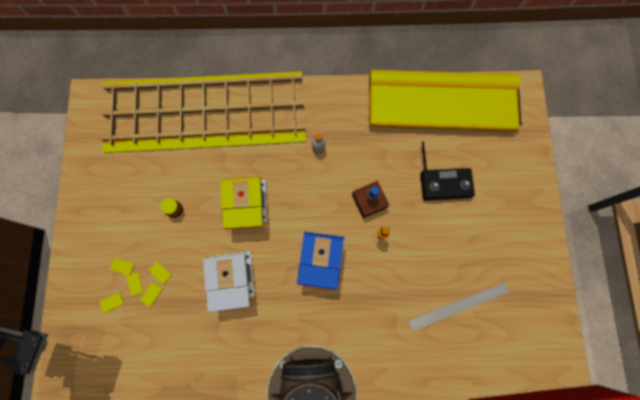

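View pics/scene0.png

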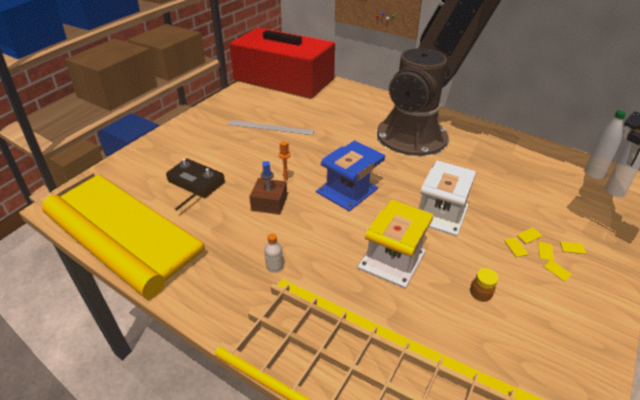

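Top view: candidates for the jig are yellow with a red pin at (241,194), white at (228,282) and blue at (321,260). The yellow one fits, since it has the yellow skin and red pin. For the drift, blue at (374,191) in the dark stand (371,200) fits, and the orange one at (384,233) is the look-alike.

Run:
```python
from h import *
def cen(m,box):
    x0,y0,x1,y1=box; k=np.zeros(m.shape,np.uint8);k[y0:y1,x0:x1]=m[y0:y1,x0:x1]
    n,l,s,ce=cv2.connectedComponentsWithStats(k); i=1+np.argmax(s[1:,4]); return ce[i],s[i],(l==i)
out=[]
for n,bg,br in(('top',(355,175,395,222),(225,180,258,210)),('scene',(255,155,280,182),(385,215,410,240))):
    f=np.load(n+'0.npz');p=f['p'];d=f['d'];c=calibration(n)
    H=cv2.cvtColor(p,cv2.COLOR_RGB2HSV).astype(int)
    blue=((H[...,0]>100)&(H[...,0]<125)&(H[...,1]>120)&(H[...,2]>50)).astype(np.uint8)
    red=(((H[...,0]<6)|(H[...,0]>174))&(H[...,1]>150)&(H[...,2]>100)).astype(np.uint8)
    g,s,_=cen(blue,bg);print(n,'grip',g,s[:5]); 
    r,s2,_=cen(red,br);print('pin',r,s2[:5],onz(c,r,.103), 'grip z',onz(c,g,.12))
    if n=='top':
        br_=((H[...,2]<95)&(H[...,0]<15)&(H[...,1]>80)).astype(np.uint8)
        ce,s3,m=cen(br_,(340,170,400,228));print('stand',ce,s3,onz(c,ce,.05))
        q=cv2.minAreaRect(np.argwhere(m)[:,::-1].astype(np.float32));print(q,[onz(c,a,.05)[:2].round(3) for a in cv2.boxPoints(q)])
        a=p[150:250,190:430];save('crop1',cv2.resize(a,None,fx=3.3,fy=3.3,interpolation=cv2.INTER_CUBIC))
print(hold_point_z)
```

```text
top grip [373.78333333 191.28333333] [370 187   9  10  60]
pin [240.5 193.5] [239 192   4   4  12] [0.53443563 0.18638001 0.103     ] grip z [ 0.52887948 -0.18195216  0.12      ]
stand [369.42783505 201.20962199] [353 183  35  34 582] [ 0.51737071 -0.17761436  0.05      ]
((370.0000305175781, 199.5000457763672), (27.72724151611328, 27.280029296875), 63.43495178222656) [array([ 0.542, -0.127]), array([ 0.578, -0.2  ]), array([ 0.503, -0.231]), array([ 0.468, -0.16 ])]
scene grip [266.14285714 167.63492063] [263 162   7  13  63]
pin [397. 228.] [395 227   5   3  13] [0.5304157  0.18495624 0.103     ] grip z [ 0.53069627 -0.18014192  0.12      ]
0.0188
```

View pics/crop1.png

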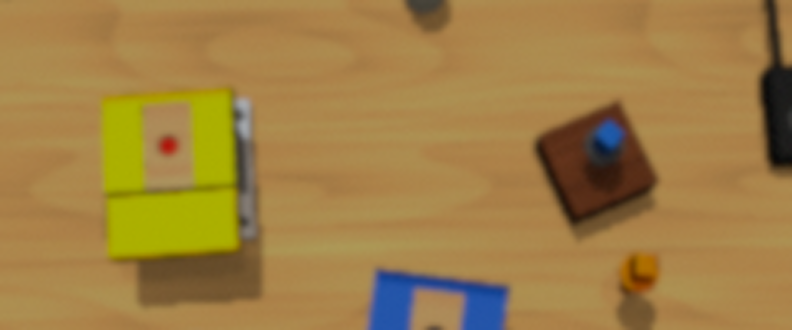

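The crop confirms both: the yellow wing with its red pin at crop (168,146), and the dark stand with the blue-grip drift at (607,138). The orange drift at (640,270) stays alone. Moving over now.

step_arm([
  [[0.5, 0.45, -0.1, 0, 0, 0], [1, 0.9, -0.2, 0, 0, 0], [1, 0.9, -0.2, 0, 0, 0]],
])

```text
clock: 0.4
tool_pos: [0.2434, 0.5394, 0.2464]
orientation: [179.9, -0.0, -14.4]
force: [0.7, 0.1, 0.8]
opening: 0.0877
gripper_force: 0.0
```

step_arm([
  [[0.35, 0.3, -0.1, 0, 0, 0], [0.7, 0.6, -0.2, 0, 0, 0], [1, 0.9, -0.2, 0, 0, 0]],
])

```text
clock: 0.7
tool_pos: [0.3182, 0.4283, 0.2677]
orientation: [-179.9, -0.0, -14.4]
force: [0.9, -0.0, 0.3]
opening: 0.0875
gripper_force: 0.0
```

step_arm([
  [[0.35, 0.3, -0.1, 0, 0, 0], [0.7, 0.6, -0.2, 0, 0, 0], [1, 0.9, -0.2, 0, 0, 0]],
])

```text
clock: 1.0
tool_pos: [0.3926, 0.3161, 0.2879]
orientation: [-179.9, -0.1, -14.4]
force: [1.3, 0.1, 0.6]
opening: 0.0874
gripper_force: 0.0
```

step_arm([
  [[0.35, 0.3, 0, 0, 0, 0], [0.7, 0.6, 0, 0, 0, 0], [1, 0.9, 0, 0, 0, 0]],
])

```text
clock: 1.3
tool_pos: [0.4666, 0.2036, 0.2865]
orientation: [180.0, 0.0, -14.4]
force: [0.2, 0.3, 0.2]
opening: 0.0879
gripper_force: 0.0
```

step_arm([
  [[0.35, 0.3, 0, 0, 0, 0], [0.7, 0.6, 0, 0, 0, 0], [1, 0.9, 0, 0, 0, 0]],
])

```text
clock: 1.6
tool_pos: [0.5411, 0.0915, 0.2863]
orientation: [180.0, 0.0, -14.4]
force: [-0.5, -0.2, 0.4]
opening: 0.0877
gripper_force: 0.0
```

Run:
```python
from h import *
o=get_obs();p,d,c=snap('wrist');save('w1',p);np.savez('w1.npz',p=p,d=d,**{k:np.array(v) for k,v in c.items()})
print(o['tool_pos'],ray(c,(320,200)),c['mtx'])
for q in((.532,.186,.106),(.53,-.181,.134)):print(proj(c,q))
```

```text
[0.54107521 0.09145325 0.28629259] (array([0.60790691, 0.07462001, 0.44372411]), array([-0.23846843,  0.0513978 , -0.96997423])) [[307.26108618   0.         317.4440752 ]
 [  0.         307.26108618 205.22994556]
 [  0.           0.           1.        ]]
[239.69541146 213.87813945]
[578.13086822 137.3991536 ]
```

step_arm([
  [[0.1, 0.4, 0, 0, 0, 0], [0.2, 0.8, 0, 0, 0, 0], [0.2, 0.9, 0, 0, 0, 0]],
])

```text
clock: 1.95
tool_pos: [0.5367, -0.0018, 0.2861]
orientation: [179.9, 0.1, -14.6]
force: [0.4, 0.1, 0.8]
opening: 0.0876
gripper_force: 0.0
```

step_arm([
  [[0.1, 0.4, 0, 0, 0, 0], [0.2, 0.8, 0, 0, 0, 0], [0.2, 0.9, 0, 0, 0, 0]],
])

```text
clock: 2.25
tool_pos: [0.5337, -0.0934, 0.2862]
orientation: [180.0, 0.0, -14.5]
force: [-0.7, 0.1, -0.5]
opening: 0.0876
gripper_force: 0.0
```

step_arm([
  [[0.1, 0.4, 0, 0, 0, 0], [0.2, 0.9, 0, 0, 0, 0], [0.2, 0.9, 0, 0, 0, 0], [0.2, 0.9, 0, 0, 0, 0]],
])

```text
clock: 2.65
tool_pos: [0.5308, -0.1837, 0.286]
orientation: [-180.0, 0.1, -14.6]
force: [0.2, 0.1, 0.0]
opening: 0.0873
gripper_force: 0.0
```

Run:
```python
from h import *
o=get_obs();p,d,c=snap('wrist');save('w2',p);np.savez('w2.npz',p=p,d=d,**{k:np.array(v) for k,v in c.items()})
print(o['tool_pos'],ray(c,(320,200)))
print(proj(c,(.53,-.181,.134)))
```

```text
[ 0.53076977 -0.18369799  0.28604729] (array([ 0.59765758, -0.20076336,  0.44348616]), array([-0.23875165,  0.05235377, -0.96985342]))
[315.07150249 192.96742243]
```

View pics/w2.png

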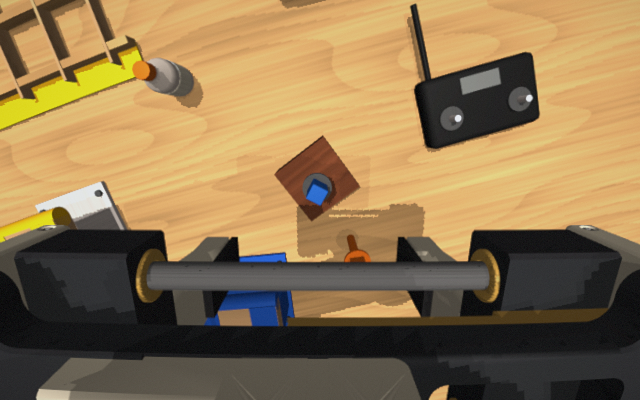

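The wrist view shows the blue grip at (318,190) on its grey collar in the stand (317,180), with the orange look-alike at (355,255). Next I measure the grip's centre and yaw, and the pin from w1.

```bash
python3 - <<'E'
from h import *
f=np.load('w2.npz');p=f['p'];c={k:f[k] for k in('mtx','dist','rvec','tvec')}
H=cv2.cvtColor(p,cv2.COLOR_RGB2HSV).astype(int)
m=((H[...,0]>98)&(H[...,0]<125)&(H[...,1]>140));b=np.zeros_like(m);b[165:215,295:340]=m[165:215,295:340]
v=H[...,2];print('V levels',np.histogram(v[b],bins=8))
t=b&(v>np.median(v[b])*0.9)
for k in(b,t):
    q=cv2.minAreaRect(np.argwhere(k)[:,::-1].astype(np.float32))
    W=np.array([onz(c,a,.134)[:2] for a in cv2.boxPoints(q)]);e=np.diff(W,axis=0)
    print(q,W.mean(0).round(4),np.linalg.norm(e,axis=1).round(4),np.degrees(np.arctan2(e[:,1],e[:,0])).round(1))
s=((H[...,0]<15)|(H[...,0]>170))&(H[...,2]<130)&(H[...,1]>90);s[:130]=0;s[225:]=0;s[:,:265]=0;s[:,365:]=0
n,l,st,ce=cv2.connectedComponentsWithStats((s).astype(np.uint8));i=1+np.argmax(st[1:,4])
q=cv2.minAreaRect(np.argwhere(l==i)[:,::-1].astype(np.float32));W=np.array([onz(c,a,.05)[:2] for a in cv2.boxPoints(q)]);e=np.diff(W,axis=0)
print('stand',q,W.mean(0).round(4),np.linalg.norm(e,axis=1).round(4),np.degrees(np.arctan2(e[:,1],e[:,0])).round(1))
f=np.load('w1.npz');p1=f['p'];c1={k:f[k] for k in('mtx','dist','rvec','tvec')}
H=cv2.cvtColor(p1,cv2.COLOR_RGB2HSV).astype(int)
r=((H[...,0]<6)|(H[...,0]>174))&(H[...,1]>150)&(H[...,2]>80);r[:180]=0;r[250:]=0;r[:,:200]=0;r[:,280:]=0
x=np.argwhere(r)[:,::-1];print('pin',len(x),x.mean(0),np.ptp(x,axis=0),onz(c1,x.mean(0),.103))
a=cv2.resize(p1[160:270,180:300],None,fx=4,fy=4,interpolation=cv2.INTER_CUBIC)
b2=cv2.resize(p[130:240,260:380],None,fx=4,fy=4,interpolation=cv2.INTER_CUBIC)
print(a.shape,b2.shape);save('crop2',np.hstack([a,b2])[:,:][::1])
E
python3 -c "
import cv2;a=cv2.imread('pics/crop2.png');cv2.imwrite('pics/crop2.png',cv2.resize(a,(800,366)))"
```

```text
V levels (array([ 71,  20,  14,   3,  20,   9,  25, 221]), array([ 70.   ,  88.125, 106.25 , 124.375, 142.5  , 160.625, 178.75 ,
       196.875, 215.   ]))
((317.10003662109375, 191.80001831054688), (18.782970428466797, 21.0190372467041), 26.56505012512207) [ 0.5306 -0.1833] [0.022  0.0193 0.0222] [ -41.  -131.5  139.8]
((316.60003662109375, 194.30001831054688), (15.65247631072998, 15.205260276794434), 26.56505012512207) [ 0.5282 -0.1822] [0.016  0.0162 0.0161] [ -40.9 -131.6  139.8]
stand ((317.0557861328125, 179.07247924804688), (63.105064392089844, 61.45884704589844), 52.4314079284668) [ 0.5278 -0.1826] [0.0786 0.0814 0.082 ] [ -67.5 -156.2  114.3]
pin 116 [241.81896552 211.87931034] [12 11] [0.53300939 0.18383702 0.103     ]
(440, 480, 3) (440, 480, 3)
```

View pics/crop2.png

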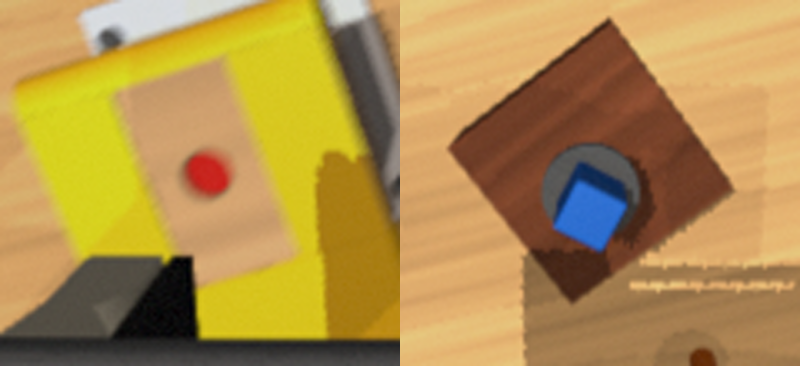

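Left: red pin in the bore, near (207,173). Right: blue grip at (590,210), centred at (0.528,-0.182) with its sides at about -41°. Next I turn by 26°, descend and grip.

step_arm([
  [[-0.03, -0.01, 0.2, 0, 0, 0.25], [-0.03, -0.01, 0.4, 0, 0, 0.5], [-0.03, -0.01, 0.7, 0, 0, 0.75], [-0.03, -0.01, 1, 0, 0, 0.92], [-0.03, -0.01, 1, 0, 0, 0.92]],
])

```text
clock: 3.2
tool_pos: [0.5262, -0.1794, 0.1828]
orientation: [179.8, 0.3, -40.8]
force: [0.4, -0.0, -0.9]
opening: 0.0875
gripper_force: 0.0
```

step_arm([
  [[0, 0, 0.2, 0, 0, 0], [0, 0, 0.4, 0, 0, 0], [0, 0, 0.6, 0, 0, 0], [0, 0, 0.8, 0, 0, 0], [0, 0, 0.83, 0, 0, 0], [0, 0, 0.83, 0, 0, 0], [0, 0, 0.83, 0, 0, 0]],
])

```text
clock: 3.9
tool_pos: [0.5297, -0.1811, 0.1052]
orientation: [-179.9, -0.1, -40.7]
force: [-1.2, 0.2, 0.2]
opening: 0.0877
gripper_force: 0.0
```

step_arm([
  [[0, 0, 0.02, 0, 0, 0], [0, 0, 0.02, 0, 0, 0], [0, 0, 0.02, 0, 0, 0]],
])

```text
clock: 4.2
tool_pos: [0.5286, -0.1815, 0.102]
orientation: [-180.0, -0.0, -40.8]
force: [0.2, -0.3, 0.1]
opening: 0.0877
gripper_force: 0.0
```

step_arm([
  [[0, 0, 0.02, 0, 0, 0], [0, 0, 0.02, 0, 0, 0], [0, 0, 0.02, 0, 0, 0], [0, 0, 0.02, 0, 0, 0], [0, 0, 0.02, 0, 0, 0], [0, 0, 0.02, 0, 0, 0], [0, 0, 0.02, 0, 0, 0], [0, 0, 0.02, 0, 0, 0], [0, 0, 0.02, 0, 0, 0], [0, 0, 0.02, 0, 0, 0]],
], jaw=255)

```text
clock: 5.2
tool_pos: [0.5285, -0.1814, 0.0996]
orientation: [-180.0, -0.0, -40.8]
force: [0.6, -0.9, 0.4]
opening: 0.0178
gripper_force: 30.0
```

step_arm([
  [[0, 0, -0.1, 0, 0, 0], [0, 0, -0.25, 0, 0, 0], [0, 0, -0.4, 0, 0, 0], [0, 0, -0.6, 0, 0, 0], [0, 0, -0.8, 0, 0, 0], [0, 0, -1, 0, 0, 0]],
])

```text
clock: 5.8
tool_pos: [0.5283, -0.1814, 0.2009]
orientation: [-180.0, -0.0, -40.8]
force: [0.0, -0.0, -1.7]
opening: 0.018
gripper_force: 30.0
```

step_arm([
  [[0, 0, -0.25, 0, 0, 0], [0, 0, -0.4, 0, 0, 0], [0, 0, -0.4, 0, 0, 0]],
])

```text
clock: 6.1
tool_pos: [0.5297, -0.1816, 0.2425]
orientation: [-179.8, -0.2, -40.8]
force: [0.4, -0.5, -1.7]
opening: 0.0178
gripper_force: 30.0
```

step_arm([
  [[-0.15, -0.18, 0, 0, 0, 0], [-0.4, -0.45, 0, 0, 0, 0], [-0.65, -0.75, 0, 0, 0, 0], [-0.79, -0.93, 0, 0, 0, 0]],
])

```text
clock: 6.5
tool_pos: [0.5286, -0.0575, 0.2387]
orientation: [180.0, 0.1, -40.8]
force: [0.4, 0.1, -1.5]
opening: 0.0178
gripper_force: 30.0
```

step_arm([
  [[-0.25, -0.3, 0, 0, 0, 0], [-0.5, -0.6, 0, 0, 0, 0], [-0.79, -0.93, 0, 0, 0, 0]],
])

```text
clock: 6.8
tool_pos: [0.5295, 0.0637, 0.2387]
orientation: [179.9, 0.0, -40.8]
force: [0.8, -0.3, -0.7]
opening: 0.0179
gripper_force: 30.0
```

step_arm([
  [[-0.3, -0.35, 0, 0, 0, 0], [-0.55, -0.65, 0, 0, 0, 0], [-0.7, -0.85, 0, 0, 0, 0], [-0.78, -0.94, 0, 0, 0, 0], [-0.78, -0.94, 0, 0, 0, 0], [-0.78, -0.94, 0, 0, 0, 0], [-0.78, -0.94, 0, 0, 0, 0]],
])

```text
clock: 7.5
tool_pos: [0.5325, 0.1837, 0.2394]
orientation: [180.0, 0.0, -40.8]
force: [0.1, -0.5, -1.7]
opening: 0.0174
gripper_force: 30.0
```

Run:
```python
from h import *
o=get_obs();p,d,c=snap('wrist');save('w3',p);np.savez('w3.npz',p=p,d=d,**{k:np.array(v) for k,v in c.items()})
t=o['tool_pos'];print(t,o['orientation'],o['force'],o['opening'])
print(proj(c,(.533,.1845,.104)),proj(c,t+[0,0,-.0916]),proj(c,t))
```

```text
[0.5324879  0.18367544 0.23938657] [ 1.79970048e+02  8.03043172e-03 -4.08378712e+01] [ 0.06954941 -0.53995193 -1.67762826] 0.017414637890056955
[315.93123181 195.67875411] [316.91095318 207.45106314] [316.91224526 251.54454872]
```

View pics/w3.png

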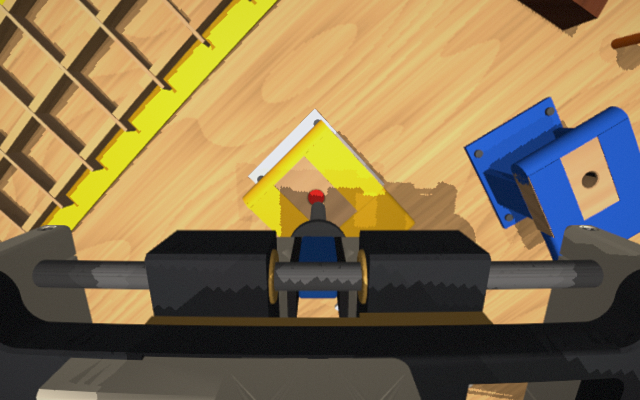

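The pin shows red at (316,197), with the drift's tip just in front of it at (317,207), so they are nearly aligned. I'll refine that numerically from the visible red blob and the shank edges.

Run:
```python
from h import *
f=np.load('w3.npz');p=f['p'];c={k:f[k] for k in('mtx','dist','rvec','tvec')}
H=cv2.cvtColor(p,cv2.COLOR_RGB2HSV).astype(int)
r=((H[...,0]<6)|(H[...,0]>174))&(H[...,1]>150)&(H[...,2]>80);r[:180]=0;r[225:]=0;r[:,:290]=0;r[:,345:]=0
for y in range(186,214):
    x=np.where(r[y])[0]; g=np.where((H[y,295:340,1]<70)&(H[y,295:340,2]<140))[0]+295
    print(y,(x.min(),x.max()) if len(x) else '-',(g.min(),g.max()) if len(g) else '-')
t=np.array([.5325,.18368,.2394]);T=R.from_euler('xyz',[180,0,-40.84],degrees=True)
for z in(.106,.103):
  for q in((.533,.1845),(.5325,.1837)):
    P=[proj(c,[q[0]+.008*np.cos(a),q[1]+.008*np.sin(a),z]) for a in np.linspace(0,6.28,60)];P=np.array(P);print(z,q,P.min(0),P.max(0))
P=np.array([proj(c,t+[.006*np.cos(a),.006*np.sin(a),-.0916]) for a in np.linspace(0,6.28,60)]);print('tip pred',P.min(0),P.max(0))
```

```text
186 - -
187 - -
188 - -
189 - -
190 (np.int64(313), np.int64(319)) -
191 (np.int64(311), np.int64(320)) -
192 (np.int64(310), np.int64(321)) -
193 (np.int64(309), np.int64(322)) -
194 (np.int64(309), np.int64(323)) -
195 (np.int64(308), np.int64(323)) -
196 (np.int64(308), np.int64(323)) -
197 (np.int64(308), np.int64(323)) -
198 (np.int64(308), np.int64(323)) -
199 (np.int64(308), np.int64(323)) -
200 (np.int64(308), np.int64(323)) -
201 (np.int64(309), np.int64(322)) -
202 (np.int64(310), np.int64(321)) (np.int64(317), np.int64(319))
203 (np.int64(311), np.int64(313)) (np.int64(314), np.int64(321))
204 - (np.int64(313), np.int64(322))
205 - (np.int64(312), np.int64(323))
206 - (np.int64(312), np.int64(324))
207 - (np.int64(312), np.int64(324))
208 - (np.int64(311), np.int64(324))
209 - (np.int64(311), np.int64(324))
210 - (np.int64(311), np.int64(324))
211 - (np.int64(311), np.int64(324))
212 - (np.int64(311), np.int64(324))
213 - (np.int64(311), np.int64(324))
0.106 (0.533, 0.1845) [307.69737843 188.09284268] [324.14545713 204.10239339]
0.106 (0.5325, 0.1837) [308.65499429 187.94551791] [325.10525563 203.95897077]
0.103 (0.533, 0.1845) [307.78591688 187.46046105] [324.07590178 203.32564997]
0.103 (0.5325, 0.1837) [308.73434094 187.31448928] [325.02646474 203.18350323]
tip pred [309.76140525 200.5328622 ] [324.02739735 214.28340917]
```

step_arm([
  [[0, -0.01, 0.1, 0, 0, 0], [0, -0.01, 0.2, 0, 0, 0], [0, -0.01, 0.3, 0, 0, 0], [0, -0.01, 0.33, 0, 0, 0], [0, -0.01, 0.33, 0, 0, 0], [0, -0.01, 0.33, 0, 0, 0]],
])

```text
clock: 8.15
tool_pos: [0.5335, 0.1856, 0.2067]
orientation: [-180.0, -0.0, -40.8]
force: [0.9, -0.3, -1.8]
opening: 0.0181
gripper_force: 30.0
```

Run:
```python
from h import *
o=get_obs();p,d,c=snap('wrist');t=o['tool_pos'];print(t,o['force'])
f=np.load('scene0.npz')['p'];H=cv2.cvtColor(f,cv2.COLOR_RGB2HSV).astype(int)
s=calibration('scene');g=(H[...,0]>40)&(H[...,0]<85)&(H[...,1]>90);g[:200]=0;g[290:]=0;g[:,:355]=0;g[:,440:]=0
print('green',np.argwhere(g)[:,::-1].tolist()[:40],[ (z,proj(s,(.533,.1845,z)).round(1)) for z in(.014,.044,.08)])
a=cv2.resize(p[150:250,257:377],(600,500),interpolation=cv2.INTER_CUBIC)
b=cv2.resize(f[190:290,350:450],(200,200),interpolation=cv2.INTER_CUBIC)
out=np.zeros((500,800,3),np.uint8);out[:,:600]=a;out[:200,600:]=b;save('crop4',out)
```

```text
[0.53352658 0.18557978 0.20667923] [ 0.87119401 -0.33677839 -1.79109309]
green [[392, 251], [392, 252], [392, 253]] [(0.014, array([391.8, 255.9])), (0.044, array([393.3, 247.1])), (0.08, array([395.1, 236. ]))]
```

View pics/crop4.png

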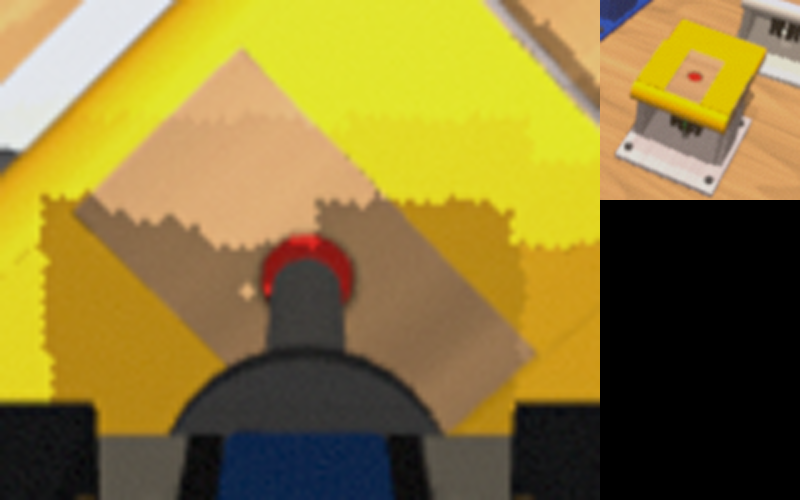

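The crop shows the shank at columns 270–342, centred on the pin at 262–353. The scene image has green pad pixels at (392,251–253), which suggests the stop is at about 30–37 mm. Now I lower carefully.

step_arm([
  [[0.005, 0, 0.03, 0, 0, 0], [0.005, 0, 0.06, 0, 0, 0], [0.005, 0, 0.08, 0, 0, 0], [0.005, 0, 0.08, 0, 0, 0], [0.005, 0, 0.08, 0, 0, 0]],
])

```text
clock: 8.7
tool_pos: [0.5337, 0.1852, 0.1985]
orientation: [180.0, -0.0, -40.8]
force: [1.3, 0.1, -1.4]
opening: 0.0176
gripper_force: 30.0
```

step_arm([
  [[0, 0, 0.005, 0, 0, 0], [0, 0, 0.01, 0, 0, 0], [0, 0, 0.015, 0, 0, 0], [0, 0, 0.015, 0, 0, 0]],
])

```text
clock: 9.1
tool_pos: [0.5337, 0.1851, 0.197]
orientation: [180.0, 0.0, -40.8]
force: [-0.3, -0.6, -1.7]
opening: 0.0182
gripper_force: 30.0
```

step_arm([
  [[0, 0, 0.005, 0, 0, 0], [0, 0, 0.01, 0, 0, 0], [0, 0, 0.015, 0, 0, 0], [0, 0, 0.02, 0, 0, 0], [0, 0, 0.02, 0, 0, 0]],
])

```text
clock: 9.6
tool_pos: [0.5337, 0.1852, 0.195]
orientation: [180.0, 0.0, -40.8]
force: [0.1, -0.3, -1.5]
opening: 0.0176
gripper_force: 30.0
```

step_arm([
  [[0, 0, 0.005, 0, 0, 0], [0, 0, 0.01, 0, 0, 0], [0, 0, 0.015, 0, 0, 0], [0, 0, 0.02, 0, 0, 0], [0, 0, 0.02, 0, 0, 0]],
])

```text
clock: 10.1
tool_pos: [0.5341, 0.1853, 0.1936]
orientation: [-179.9, -0.0, -40.8]
force: [-0.6, -0.5, 4.8]
opening: 0.0182
gripper_force: 30.0
```

step_arm([
  [[0, 0, 0.005, 0, 0, 0], [0, 0, 0.01, 0, 0, 0], [0, 0, 0.015, 0, 0, 0], [0, 0, 0.02, 0, 0, 0], [0, 0, 0.025, 0, 0, 0], [0, 0, 0.03, 0, 0, 0]],
])

```text
clock: 10.7
tool_pos: [0.5341, 0.1853, 0.1904]
orientation: [-180.0, -0.0, -40.8]
force: [0.1, -0.6, 5.0]
opening: 0.0181
gripper_force: 30.0
```

step_arm([
  [[0, 0, 0.005, 0, 0, 0], [0, 0, 0.01, 0, 0, 0], [0, 0, 0.015, 0, 0, 0], [0, 0, 0.02, 0, 0, 0], [0, 0, 0.025, 0, 0, 0], [0, 0, 0.03, 0, 0, 0]],
])

```text
clock: 11.3
tool_pos: [0.5339, 0.1853, 0.1871]
orientation: [-180.0, -0.0, -40.8]
force: [-0.1, 0.0, 4.6]
opening: 0.0177
gripper_force: 30.0
```

step_arm([
  [[0, 0, 0.005, 0, 0, 0], [0, 0, 0.01, 0, 0, 0], [0, 0, 0.015, 0, 0, 0], [0, 0, 0.02, 0, 0, 0], [0, 0, 0.025, 0, 0, 0], [0, 0, 0.03, 0, 0, 0], [0, 0, 0.035, 0, 0, 0], [0, 0, 0.04, 0, 0, 0]],
])

```text
clock: 12.1
tool_pos: [0.5336, 0.1852, 0.183]
orientation: [180.0, 0.0, -40.8]
force: [-0.0, -0.6, 4.9]
opening: 0.0181
gripper_force: 30.0
```

step_arm([
  [[0, 0, 0.005, 0, 0, 0], [0, 0, 0.01, 0, 0, 0], [0, 0, 0.015, 0, 0, 0], [0, 0, 0.02, 0, 0, 0], [0, 0, 0.025, 0, 0, 0], [0, 0, 0.03, 0, 0, 0], [0, 0, 0.035, 0, 0, 0], [0, 0, 0.04, 0, 0, 0]],
])

```text
clock: 12.9
tool_pos: [0.5341, 0.1853, 0.1798]
orientation: [-179.9, -0.0, -40.8]
force: [-0.9, -0.1, 9.8]
opening: 0.0181
gripper_force: 30.0
```

step_arm([
  [[0, 0, 0.005, 0, 0, 0], [0, 0, 0.01, 0, 0, 0], [0, 0, 0.015, 0, 0, 0], [0, 0, 0.02, 0, 0, 0], [0, 0, 0.025, 0, 0, 0], [0, 0, 0.03, 0, 0, 0], [0, 0, 0.035, 0, 0, 0], [0, 0, 0.04, 0, 0, 0]],
])

```text
clock: 13.7
tool_pos: [0.5339, 0.1852, 0.1753]
orientation: [-180.0, -0.0, -40.8]
force: [0.9, 0.0, 4.2]
opening: 0.0178
gripper_force: 30.0
```

step_arm([
  [[0, 0, 0.005, 0, 0, 0], [0, 0, 0.01, 0, 0, 0], [0, 0, 0.015, 0, 0, 0], [0, 0, 0.02, 0, 0, 0], [0, 0, 0.025, 0, 0, 0], [0, 0, 0.03, 0, 0, 0], [0, 0, 0.035, 0, 0, 0], [0, 0, 0.04, 0, 0, 0]],
])

```text
clock: 14.5
tool_pos: [0.5337, 0.1852, 0.171]
orientation: [180.0, 0.0, -40.8]
force: [0.2, -0.0, 0.6]
opening: 0.0178
gripper_force: 30.0
```

step_arm([
  [[0, 0, 0.005, 0, 0, 0], [0, 0, 0.01, 0, 0, 0], [0, 0, 0.015, 0, 0, 0], [0, 0, 0.02, 0, 0, 0], [0, 0, 0.025, 0, 0, 0], [0, 0, 0.03, 0, 0, 0]],
])

```text
clock: 15.1
tool_pos: [0.5337, 0.1852, 0.168]
orientation: [180.0, 0.0, -40.8]
force: [1.3, 0.1, -0.0]
opening: 0.0182
gripper_force: 30.0
```

step_arm([
  [[0, 0, 0.004, 0, 0, 0], [0, 0, 0.008, 0, 0, 0], [0, 0, 0.012, 0, 0, 0], [0, 0, 0.016, 0, 0, 0], [0, 0, 0.02, 0, 0, 0]],
])

```text
clock: 15.6
tool_pos: [0.5337, 0.1852, 0.166]
orientation: [-180.0, 0.0, -40.8]
force: [-0.5, -0.0, 0.9]
opening: 0.0181
gripper_force: 30.0
```

step_arm([
  [[0, 0, 0.004, 0, 0, 0], [0, 0, 0.008, 0, 0, 0], [0, 0, 0.012, 0, 0, 0], [0, 0, 0.016, 0, 0, 0], [0, 0, 0.02, 0, 0, 0]],
])

```text
clock: 16.1
tool_pos: [0.5337, 0.1852, 0.164]
orientation: [180.0, 0.0, -40.8]
force: [-0.1, -0.2, 0.7]
opening: 0.0178
gripper_force: 30.0
```

step_arm([
  [[0, 0, 0.004, 0, 0, 0], [0, 0, 0.008, 0, 0, 0], [0, 0, 0.012, 0, 0, 0], [0, 0, 0.016, 0, 0, 0], [0, 0, 0.02, 0, 0, 0]],
])

```text
clock: 16.6
tool_pos: [0.5337, 0.1852, 0.1621]
orientation: [-180.0, -0.0, -40.8]
force: [0.2, 0.0, 1.8]
opening: 0.0181
gripper_force: 30.0
```

step_arm([
  [[0, 0, 0.003, 0, 0, 0], [0, 0, 0.006, 0, 0, 0], [0, 0, 0.01, 0, 0, 0], [0, 0, 0.01, 0, 0, 0]],
])

```text
clock: 17.0
tool_pos: [0.5337, 0.1852, 0.161]
orientation: [180.0, 0.0, -40.8]
force: [0.6, 0.4, 0.4]
opening: 0.0177
gripper_force: 30.0
```

step_arm([
  [[0, 0, 0.004, 0, 0, 0], [0, 0, 0.008, 0, 0, 0], [0, 0, 0.012, 0, 0, 0], [0, 0, 0.016, 0, 0, 0], [0, 0, 0.02, 0, 0, 0]],
])

```text
clock: 17.5
tool_pos: [0.5337, 0.1852, 0.159]
orientation: [-180.0, -0.0, -40.8]
force: [0.8, 0.2, 1.3]
opening: 0.018
gripper_force: 30.0
```

step_arm([
  [[0, 0, 0.004, 0, 0, 0], [0, 0, 0.008, 0, 0, 0], [0, 0, 0.012, 0, 0, 0], [0, 0, 0.016, 0, 0, 0], [0, 0, 0.02, 0, 0, 0]],
])

```text
clock: 18.0
tool_pos: [0.5337, 0.1852, 0.157]
orientation: [180.0, 0.0, -40.8]
force: [-0.2, -0.5, 1.2]
opening: 0.0178
gripper_force: 30.0
```

step_arm([
  [[0, 0, 0.004, 0, 0, 0], [0, 0, 0.008, 0, 0, 0], [0, 0, 0.012, 0, 0, 0], [0, 0, 0.016, 0, 0, 0], [0, 0, 0.02, 0, 0, 0]],
])

```text
clock: 18.5
tool_pos: [0.5337, 0.1852, 0.155]
orientation: [180.0, 0.0, -40.8]
force: [0.7, 0.3, 1.3]
opening: 0.0175
gripper_force: 30.0
```

step_arm([
  [[0, 0, 0.004, 0, 0, 0], [0, 0, 0.008, 0, 0, 0], [0, 0, 0.012, 0, 0, 0], [0, 0, 0.016, 0, 0, 0], [0, 0, 0.02, 0, 0, 0]],
])

```text
clock: 19.0
tool_pos: [0.5337, 0.1852, 0.153]
orientation: [-180.0, 0.0, -40.8]
force: [-1.1, 0.4, 0.4]
opening: 0.0175
gripper_force: 30.0
```

step_arm([
  [[0, 0, 0.004, 0, 0, 0], [0, 0, 0.008, 0, 0, 0], [0, 0, 0.012, 0, 0, 0], [0, 0, 0.016, 0, 0, 0], [0, 0, 0.02, 0, 0, 0]],
])

```text
clock: 19.5
tool_pos: [0.5338, 0.1852, 0.1514]
orientation: [-180.0, -0.0, -40.8]
force: [0.1, -0.2, 6.1]
opening: 0.0179
gripper_force: 30.0
```

The stop is felt, at a push of about 8 N. I press slightly further and hold.

step_arm([
  [[0, 0, 0.003, 0, 0, 0], [0, 0, 0.006, 0, 0, 0], [0, 0, 0.006, 0, 0, 0], [0, 0, 0.006, 0, 0, 0], [0, 0, 0.006, 0, 0, 0]],
])

```text
clock: 20.0
tool_pos: [0.5339, 0.1852, 0.1511]
orientation: [-180.0, -0.0, -40.8]
force: [-1.5, -0.8, 7.2]
opening: 0.0176
gripper_force: 30.0
```

step_arm([
  [[0, 0, 0.002, 0, 0, 0], [0, 0, 0.004, 0, 0, 0], [0, 0, 0.004, 0, 0, 0], [0, 0, 0.004, 0, 0, 0], [0, 0, 0.004, 0, 0, 0], [0, 0, 0.004, 0, 0, 0]],
])

```text
clock: 20.6
tool_pos: [0.534, 0.1852, 0.151]
orientation: [-180.0, -0.0, -40.8]
force: [-2.9, -0.6, 9.0]
opening: 0.0181
gripper_force: 30.0
```

step_arm([
  [[0, 0, -0.05, 0, 0, 0], [0, 0, -0.15, 0, 0, 0], [0, 0, -0.3, 0, 0, 0], [0, 0, -0.45, 0, 0, 0], [0, 0, -0.6, 0, 0, 0], [0, 0, -0.75, 0, 0, 0], [0, 0, -0.88, 0, 0, 0], [0, 0, -0.88, 0, 0, 0]],
])

```text
clock: 21.4
tool_pos: [0.5345, 0.1856, 0.2401]
orientation: [-179.8, -0.1, -40.8]
force: [-0.7, -0.4, -0.6]
opening: 0.0179
gripper_force: 30.0
```

step_arm([
  [[0.15, 0.18, 0, 0, 0, 0], [0.4, 0.48, 0, 0, 0, 0], [0.65, 0.77, 0, 0, 0, 0], [0.785, 0.935, 0, 0, 0, 0]],
])

```text
clock: 21.8
tool_pos: [0.5312, 0.061, 0.2373]
orientation: [179.9, 0.0, -40.8]
force: [1.0, 0.7, -1.7]
opening: 0.0177
gripper_force: 30.0
```

step_arm([
  [[0.25, 0.3, 0, 0, 0, 0], [0.5, 0.6, 0, 0, 0, 0], [0.785, 0.935, 0, 0, 0, 0]],
])

```text
clock: 22.1
tool_pos: [0.5298, -0.06, 0.2374]
orientation: [180.0, 0.0, -40.7]
force: [0.7, 0.5, -1.2]
opening: 0.0179
gripper_force: 30.0
```

step_arm([
  [[0.25, 0.3, 0, 0, 0, 0], [0.5, 0.6, 0, 0, 0, 0], [0.7, 0.84, 0, 0, 0, 0], [0.785, 0.935, 0, 0, 0, 0], [0.785, 0.935, 0, 0, 0, 0], [0.785, 0.935, 0, 0, 0, 0], [0.785, 0.935, 0, 0, 0, 0]],
])

```text
clock: 22.8
tool_pos: [0.5288, -0.1801, 0.2378]
orientation: [180.0, 0.0, -40.7]
force: [0.3, 1.0, -2.3]
opening: 0.0177
gripper_force: 30.0
```

Run:
```python
from h import *
o=get_obs();p,d,c=snap('wrist');t=o['tool_pos'];print(t,o['orientation'],o['force'])
T=R.from_euler('xyz',o['orientation'],degrees=True)
print('stand centre px',proj(c,(.5283,-.182,.05)),'tip px',proj(c,t+[0,0,-.0916]))
print('delta tool mm',T.inv().apply(np.array([.5285,-.1814,.0996])-t)*1000)
np.savez('w5.npz',p=p);save('crop5',cv2.resize(p[100:250,220:420],(800,600),interpolation=cv2.INTER_CUBIC))
```

```text
[ 0.52880444 -0.18013468  0.23782716] [ 1.79997599e+02  2.35977798e-02 -4.07346501e+01] [ 0.30056344  0.96175398 -2.29454929]
stand centre px [318.54862093 184.25423342] tip px [317.00283031 207.40163461]
delta tool mm [  0.65194213   1.15165716 138.22695642]
```

View pics/crop5.png

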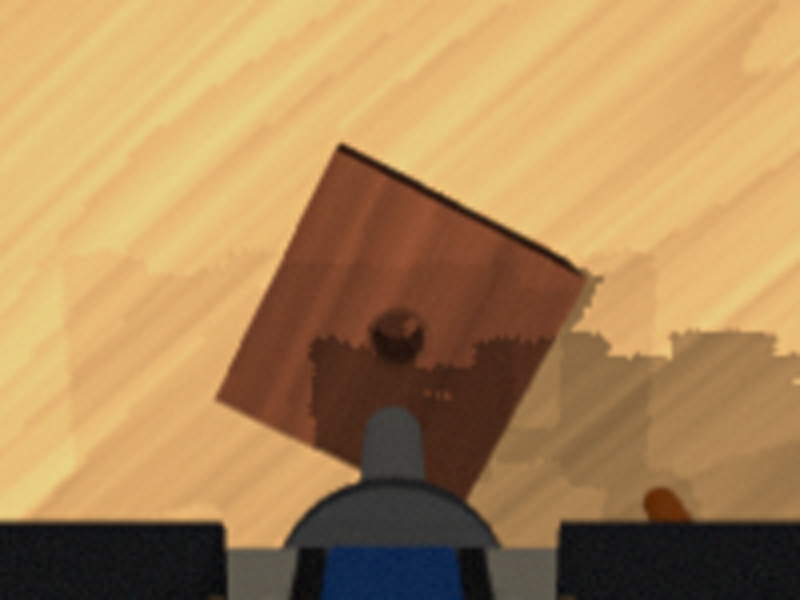

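The hole is at crop (397,335) with the drift's shank lined up behind it at 394, so only a correction of about 0.6 mm is needed. Now I lower to just above the mouth.

step_arm([
  [[0.006, 0.007, 0.2, 0, 0, 0], [0.006, 0.007, 0.4, 0, 0, 0], [0.006, 0.007, 0.6, 0, 0, 0], [0.006, 0.007, 0.8, 0, 0, 0], [0.006, 0.007, 0.88, 0, 0, 0], [0.006, 0.007, 0.88, 0, 0, 0], [0.006, 0.007, 0.88, 0, 0, 0]],
])

```text
clock: 23.55
tool_pos: [0.5295, -0.1817, 0.1509]
orientation: [-180.0, -0.1, -40.7]
force: [0.4, 0.3, -1.3]
opening: 0.0179
gripper_force: 30.0
```

Run:
```python
from h import *
o=get_obs();p,d,c=snap('wrist');t=o['tool_pos'];print(t,o['force'])
T=R.from_euler('xyz',o['orientation'],degrees=True)
print('hole',proj(c,(.5283,-.182,.05)),'tip px',proj(c,t+[0,0,-.0916]))
print('delta tool mm',T.inv().apply(np.array([.5285,-.1814,.0996])-t)*1000)
save('crop6',cv2.resize(p[160:235,270:370],(800,600),interpolation=cv2.INTER_CUBIC))
```

```text
[ 0.52946731 -0.18169051  0.15091309] [ 0.43679213  0.30533825 -1.27390149]
hole [318.1669117  205.45420528] tip px [317.01687722 207.54002655]
delta tool mm [-0.97083012  0.42996068 51.31204026]
```

View pics/crop6.png

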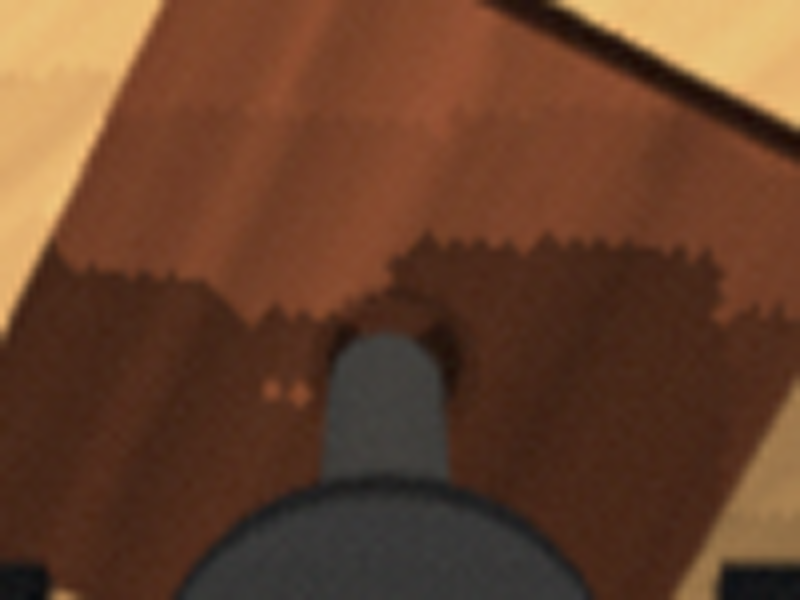

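The tip is over the mouth: hole at crop columns ~328–462, shank at 330–445. A shift of about 0.6 mm to tool +y centres it, then I insert.

step_arm([
  [[-0.003, 0.006, 0, 0, 0, 0], [-0.003, 0.006, 0.03, 0, 0, 0], [-0.003, 0.006, 0.06, 0, 0, 0], [-0.003, 0.006, 0.1, 0, 0, 0], [-0.003, 0.006, 0.15, 0, 0, 0], [-0.003, 0.006, 0.15, 0, 0, 0]],
])

```text
clock: 24.2
tool_pos: [0.5276, -0.1822, 0.134]
orientation: [179.9, 0.1, -40.8]
force: [-0.2, 0.5, -1.9]
opening: 0.0181
gripper_force: 30.0
```

step_arm([
  [[0, 0, 0.05, 0, 0, 0], [0, 0, 0.1, 0, 0, 0], [0, 0, 0.15, 0, 0, 0], [0, 0, 0.2, 0, 0, 0], [0, 0, 0.25, 0, 0, 0], [0, 0, 0.3, 0, 0, 0], [0, 0, 0.32, 0, 0, 0], [0, 0, 0.32, 0, 0, 0], [0, 0, 0.32, 0, 0, 0]],
])

```text
clock: 25.1
tool_pos: [0.5283, -0.1822, 0.1032]
orientation: [-180.0, -0.0, -40.8]
force: [-1.0, 0.1, -1.2]
opening: 0.0177
gripper_force: 30.0
```

step_arm([
  [[0, 0, 0.01, 0, 0, 0], [0, 0, 0.02, 0, 0, 0], [0, 0, 0.03, 0, 0, 0], [0, 0, 0.033, 0, 0, 0], [0, 0, 0.033, 0, 0, 0]],
])

```text
clock: 25.6
tool_pos: [0.5282, -0.1822, 0.0997]
orientation: [180.0, 0.0, -40.8]
force: [0.6, -0.4, -1.8]
opening: 0.0179
gripper_force: 30.0
```

step_arm([
  [[0, 0, 0.004, 0, 0, 0], [0, 0, 0.007, 0, 0, 0], [0, 0, 0.007, 0, 0, 0]],
])

```text
clock: 25.9
tool_pos: [0.5284, -0.1823, 0.0995]
orientation: [-180.0, -0.0, -40.8]
force: [-1.5, 0.5, 4.8]
opening: 0.0179
gripper_force: 30.0
```

step_arm([
  [[0, 0, -0.004, 0, 0, 0], [0, 0, -0.004, 0, 0, 0], [0, 0, -0.004, 0, 0, 0], [0, 0, -0.004, 0, 0, 0], [0, 0, -0.004, 0, 0, 0], [0, 0, -0.004, 0, 0, 0], [0, 0, -0.004, 0, 0, 0], [0, 0, -0.004, 0, 0, 0]],
], jaw=0)

```text
clock: 26.7
tool_pos: [0.5282, -0.1822, 0.0995]
orientation: [-180.0, -0.0, -40.8]
force: [0.6, 0.4, 1.0]
opening: 0.0765
gripper_force: 0.0
```

step_arm([
  [[0, 0, -0.1, 0, 0, 0], [0, 0, -0.3, 0, 0, 0], [0, 0, -0.5, 0, 0, 0], [0, 0, -0.75, 0, 0, 0], [0, 0, -1, 0, 0, 0], [0, 0, -1, 0, 0, 0]],
])

```text
clock: 27.3
tool_pos: [0.5303, -0.1826, 0.2041]
orientation: [-179.8, -0.3, -40.7]
force: [-0.3, -0.6, -0.6]
opening: 0.0876
gripper_force: 0.0
```

step_arm([
  [[0, 0, -0.3, 0, 0, 0], [0, 0, -0.6, 0, 0, 0], [0, 0, -0.8, 0, 0, 0], [0, 0, -0.8, 0, 0, 0], [0, 0, -0.8, 0, 0, 0]],
])

```text
clock: 27.8
tool_pos: [0.5281, -0.1821, 0.2797]
orientation: [-180.0, -0.0, -40.8]
force: [-0.0, -1.1, -0.3]
opening: 0.0876
gripper_force: 0.0
```

Run:
```python
from h import *
o=get_obs();p,d,c=snap('wrist');q,_,s=snap('scene');print(o['clock'],o['tool_pos'])
a=cv2.resize(p[120:250,250:390],(430,400),interpolation=cv2.INTER_CUBIC);b=cv2.resize(q[140:290,240:450],(370,264),interpolation=cv2.INTER_CUBIC)
out=np.zeros((400,800,3),np.uint8);out[:,:430]=a;out[:264,430:]=b;save('end',out)
```

```text
27.8 [ 0.52806073 -0.18209172  0.27971608]
```

View pics/end.png

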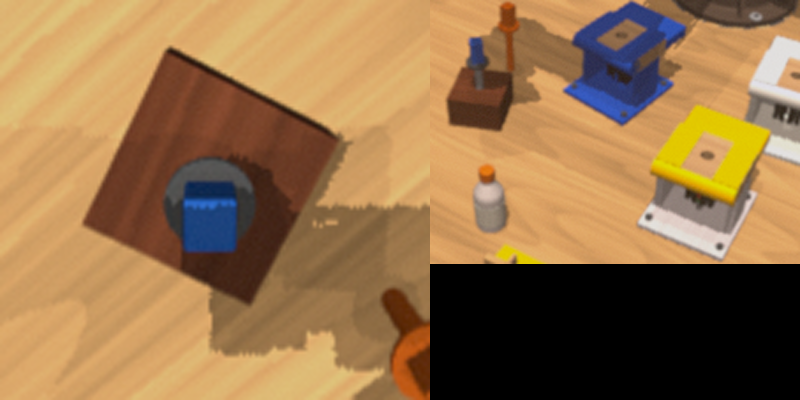

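The drift stands upright in its stand (left at (210,215), right at (477,70)), and the bore at (708,155) is empty. I'm handing in.

```bash
python3 -c "
from plant import *
print(close_job())"
```

```text
the job is handed in; nothing more can be done
None
```

Job handed in at about 28 s: the pin was pushed out of the bore and pressed on the stop with about 10 N, and the drift is back upright in its stand with nothing else touched.

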